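# Bolt the ukulele mould shut

## Robot

A 6-joint arm with a two-finger parallel gripper is mounted at the origin on the work surface. World frame = base frame: x ahead of the robot, y to its left, z up, the work surface at z = 0. Lengths are in m, angles in rad, forces in N, time in s.
With the tool pointing down it reaches from about 0.4 to 0.925 m from the base axis. Payload 12.5 kg.
Tool frame: the origin (TCP) lies at the very end of the fingers, on their centre line; the grasp point (between the pads) lies 19 mm behind it; z points along the fingers, y is the direction in which the jaws open and shut (so a half turn about z gives the same grasp; the last joint's range is limited). The gripper opens to 95 mm and grips with 3 to 60 N. Pads are 20 mm wide; open, the fingers measure 119 mm over their backs; the gripper's body (75 mm by 180 mm) begins 59 mm behind the grasp point.
Start: joints at [1.159, 0.491, 1.559, -0, 1.092, -0.106], TCP at [0.188, 0.596, 0.215] pointing down, gripper open.
Joint ranges: [-3.1, 3.1], [-0.84, 2.19], [0.05, 2.79], [-1.13, 4.28], [0.06, 2.93], [-2.69, 2.69]. Speed limits (rad/s): [2.22, 2.22, 2.79, 3.14, 3.14, 3.14].

## Interface

Orientations are given as a unit quaternion [w, x, y, z].
In Python, from cell import bot gives the robot as it stands.
- The arm moves only by the shell command python3 -m creep 'ROWS' [FORCE]. ROWS is JSON, a list that holds one entry, the list of rows, each a list of 7 numbers: the shift along the tool's x, y, z in units of 50 mm (1.0 is 50 mm), then the turn, a rotation vector about the tool's x, y, z in units of 6 degrees (1.0 is 6 degrees), then the opening, from 0 (shut) to 1 (fully open). A call has 1 to 12 rows; each row shifts and turns the commanded pose from where the row before left it, along the tool's axes as they then stand; what a row does not reach is not made up. A row lasts 1/10 s, in which the tool goes at most 50 mm and 8.59 degrees, less where a joint would pass 70% of its speed; a pose out of reach is approached as far as the arm can. A call is refused whole if a number of a shift passes 1 or a number of a turn 1, either way. A call with a gripper value outside its range is refused whole. The fingers move at their own pace and stop on an object; FORCE is the grip in N (left out, the last holds). Time passes only in rows, so rows that do not move let the fingers close. It gives the time, the measured TCP pose, the force and the opening at its end, in the units of the state.
- bot.sense(): the state, without advancing time (a new reading comes with each control period).
- bot.get_image(name): name is "scene" or "top" or "wrist"; returns a dict with "pixels" (480x640x3 uint8, red, green, blue), "fx", "fy", "cx", "cy" (pixels), "T" (4x4, takes a point from camera to world coordinates). Camera axes: x right, y up, looking along -z (the intrinsics and any distortion apply to the point x, -y, -z); pixel columns grow to the right and rows downward; lengths in m; the calibration is good to about 2 mm. A picture is of the moment at which its call begins. There is no depth.
- bot.finish_job(): hands the job in, once; it reports no verdict.
The state is a dict: "clock": time; "joint_positions": joint angles; "qd": joint speeds; "effort": joint torques, N m; "position": TCP position; "tcp_rot": TCP orientation; "contact_force": force on the tool from outside, world axes, zero at the start; "ft_torque": the same for the moment, N m; "grip_width": opening from 0.0 (shut) to 1.0 (fully open).
Only numpy, scipy, OpenCV 4.12 (cv2) and the standard library are available. Lean on these libraries where they do the work, as an engineer would, in place of code of your own. Each camera call takes 0.05 s, during which the arm holds its last target.

## Task

Lock the two halves of the ukulele mould together: slide its barrel bolt across the joint, handle upright, until you feel the handle meet the keeper's end stop, then turn the handle all the way down into the keeper's notch and let go. Be gentle: never ram the handle against the keeper or force it down where there is no notch, and leave the other things where they lie.

Things in the scene. Friction and masses are not known exactly. Their poses are not given: they have to be found in the camera images.
- mould: Plywood ukulele mould, two halves (together 320 x 260 mm) fixed on a board 350 x 290 x 18 mm; mould top 68 mm above the bench. Does not move. Origin: centre of the board's underside. z up; x runs along the mould to the end that carries the bolt; y runs across the joint between the halves (y = 0), the way the bolt slides shut. The bolt's axis lies 26 mm inside the mould's +x end face.
- bolt_axis (a point): Fixed point on the mould, on the axis of the steel bolt rod (14 mm thick, parallel to the mould's y), where the handle's root is at bolt reading 0: at (134, -80, 86) mm in the mould's frame, 18 mm above the mould's top. Its axes are the mould's.
- knob (a point): Centre of the 20 mm steel ball on the bolt's handle, 52 mm from the rod's axis; the stem is 10 mm thick. Its z points outward along the handle, its y along the rod in the closing direction. Handle upright: the ball is 52 mm above the axis. Fully down: it is 52 mm out from the axis on the mould's +x side, level with the axis, 26 mm clear of the mould's end face.
- notch_mid (a point): Fixed point on the rod's axis, in the middle of the range in which the keeper's notch may lie, 49 mm along +y from bolt_axis; axes as the mould's. Keeper: dark steel strip beside the rod. Its lip on the +x side, 18 mm above the axis, holds the handle upright; in the lip is a notch 14 mm wide and at the notch's +y edge a solid stop, 20 mm above the axis, which the stem strikes.
- bolt (a joint): How far the bolt has slid along the mould's +y, m: 0 drawn; starts at 0 to 0.015. Slides stiffly (about 4 N), stays where left. The keeper is adjustable and set anew each time: the stem meets its stop at a reading from 0.038 to 0.064, not measured, to be felt. At the stop or up to 4 mm short of it the handle can turn down; further back it strikes the lip, with about three times the push on the ball.
- handle (a joint): Angle of the handle about the rod, rad: 0 upright (starts within 0.05 of it); positive is about the mould's +y, taking the ball over to the mould's +x side and down; 1.55 is fully down, horizontal, at its rest. It turns with friction (about 1.2 N at the ball) and stays where it is left.
- offcut: Bystander: dark wooden offcut 34 x 50 x 16 mm, lying on the top of the mould half that receives the bolt. Origin at the centre of its underside.
- rosette: Bystander: flat dark wooden ring 84 mm across, 6 mm thick, lying inside the mould. Origin at the centre of its underside.
- spool: Bystander: black spool 60 mm across, 60 mm high, standing on the bench. Origin at the centre of its underside.
- glue: Bystander: white glue bottle 60 mm across, 160 mm high, standing on the bench. Origin at the centre of its underside.
- ruler: Bystander: aluminium ruler 30 x 320 x 4 mm, lying on the bench. Origin at the centre of its underside.
- driver: Bystander: screwdriver lying on the bench.
- brush: Bystander: brush lying on the bench.
- jar: Bystander: glass jar 64 mm across, 75 mm high, standing on the bench. Origin at the centre of its underside.

How it is judged:
By the outcome, as a careful person would: the job done as asked, in the order asked, and still so for the second after the job is handed in, with the robot touching nothing.
It also fails if it takes over 61 s, if anything falls off the work surface, if the arm or the gripper's body presses on something with over 40 N, if the wrist force passes 120 N, or if a joint passes its speed limit or range.

## Working session

There is one attempt and no reset: what is moved stays moved. The work goes in short steps, Python scripts to look and compute and a shell command to move; the robot and the scene stay as the last step left them, time stands still between calls to the robot, and variables do not carry over. Pictures are saved under pics/ and viewed, and the job is handed in when it is done.

```bash
ls; mkdir -p pics; python3 - <<'E'
from cell import bot
import cv2
s=bot.sense();print(s)
for n in("scene","top","wrist"):
    d=bot.get_image(n);cv2.imwrite(f"pics/{n}0.png",d["pixels"][:,:,::-1]);print(n,{k:v for k,v in d.items() if k!="pixels"})
E
```

```text
pics
{'clock': 0.0, 'joint_positions': array([ 1.15937732e+00,  4.91592068e-01,  1.55944911e+00, -9.87969388e-06,
        1.09171443e+00, -1.05598467e-01]), 'qd': array([-0.00149722, -0.00012907, -0.00100212, -0.00085375, -0.00050822,
       -0.00123411]), 'effort': array([ 1.31339151e-03, -6.12645292e+01, -2.58176190e+01,  6.92794262e-02,
        4.82866878e-02, -1.43751276e-04]), 'position': array([0.18805252, 0.59577846, 0.21404168]), 'tcp_rot': array([-1.44410895e-04,  1.52312808e-01,  9.88332166e-01, -5.63273860e-04]), 'contact_force': array([ 0.10517295, -0.15411555, -0.2997711 ]), 'ft_torque': array([0.00375143, 0.00922982, 0.01265007]), 'grip_width': 1.0009539320565322}
scene {'fx': 541.0335131944764, 'fy': 541.0335131944764, 'cx': 327.9249853814202, 'cy': 253.36304181726516, 'T': array([[ 0.02843414, -0.65742025,  0.75298746,  1.47479514],
       [ 0.99959253,  0.02058814, -0.01977124, -0.03075268],
       [-0.0025046 ,  0.75324282,  0.65773777,  0.92228058],
       [ 0.        ,  0.        ,  0.        ,  1.        ]])}
top {'fx': 485.8839601122215, 'fy': 485.8839601122215, 'cx': 314.2521808930575, 'cy': 245.7249257861378, 'T': array([[-0.01406995,  0.98099513, -0.19352156,  0.37071154],
       [-0.99954886, -0.00866294,  0.028758  ,  0.02495404],
       [ 0.02653499,  0.19383888,  0.98067445,  1.10994835],
       [ 0.        ,  0.        ,  0.        ,  1.        ]])}
wrist {'fx': 341.87271518616205, 'fy': 341.87271518616205, 'cx': 321.9810882073982, 'cy': 239.5087532816573, 'T': array([[ 3.01499639e-01, -9.10279468e-01, -2.83706287e-01,
         1.06537114e-01],
       [ 9.53466291e-01,  2.87845309e-01,  8.97056886e-02,
         6.21657156e-01],
       [ 6.27740979e-06, -2.97550614e-01,  9.54706045e-01,
         3.84737803e-01],
       [ 0.00000000e+00,  0.00000000e+00,  0.00000000e+00,
         1.00000000e+00]])}
```

View pics/top0.png

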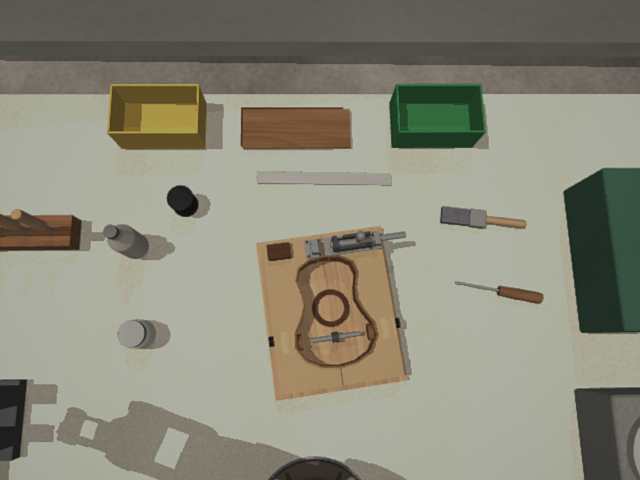

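View pics/scene0.png

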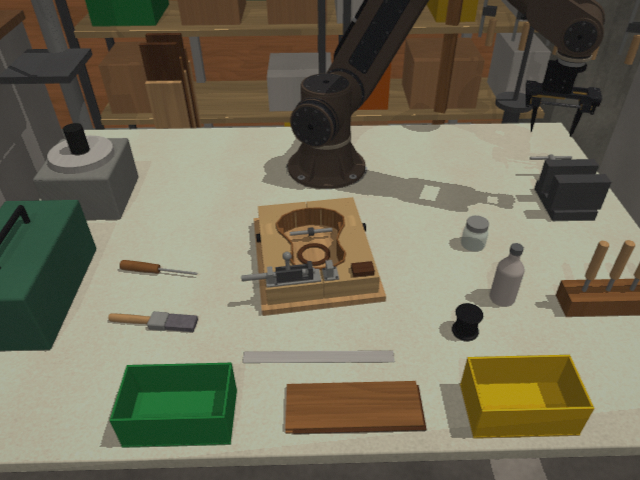

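```bash
python3 - <<'E'
import cv2
a=cv2.imread("pics/top0.png")[215:410,245:420];cv2.imwrite("pics/topz.png",cv2.resize(a,None,fx=3,fy=3,interpolation=cv2.INTER_CUBIC)[:600])
a=cv2.imread("pics/scene0.png")[190:315,235:395];cv2.imwrite("pics/scz.png",cv2.resize(a,None,fx=4.8,fy=4.8,interpolation=cv2.INTER_CUBIC)[:600])
E
```

```text
(no output)
```

View pics/topz.png

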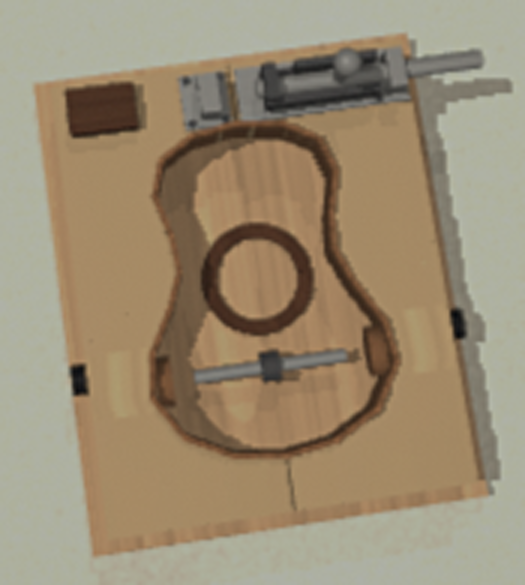

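View pics/scz.png

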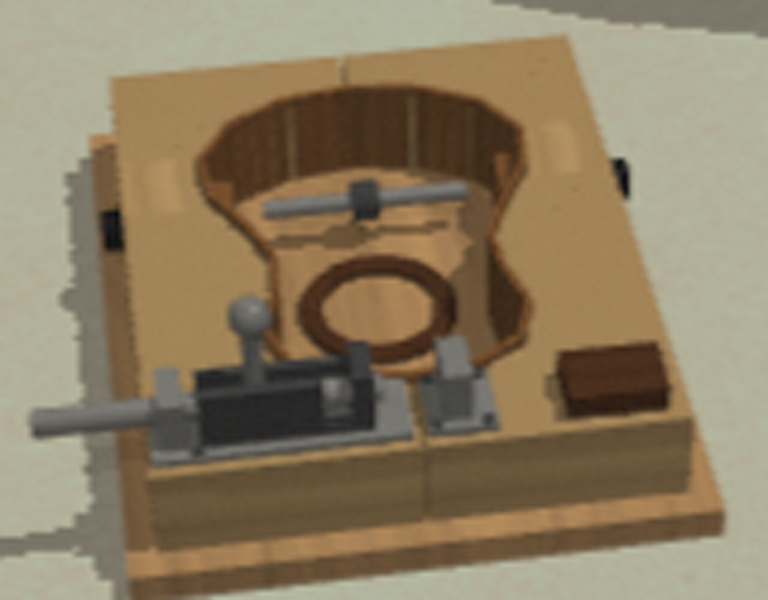

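```bash
cat > h.py <<'E'
import numpy as np
from cell import bot
C={}
def cam(n):
    d=bot.get_image(n); return d
def ray(d,u,v):
    T=d["T"]; r=T[:3,:3]@np.array([(u-d["cx"])/d["fx"],-(v-d["cy"])/d["fy"],-1]); return T[:3,3],r/np.linalg.norm(r)
def plane(d,u,v,z):
    o,r=ray(d,u,v); return o+r*(z-o[2])/r[2]
def tri(a,b):
    A=0;B=0
    for o,r in(a,b):
        P=np.eye(3)-np.outer(r,r);A=A+P;B=B+P@o
    x=np.linalg.solve(A,B); return x,[np.linalg.norm(np.cross(x-o,r)) for o,r in(a,b)]
def proj(d,p):
    q=d["T"][:3,:3].T@(np.asarray(p)-d["T"][:3,3]); return d["cx"]+d["fx"]*q[0]/-q[2], d["cy"]-d["fy"]*q[1]/-q[2]
E
python3 - <<'E'
from h import *
np.set_printoptions(precision=4,suppress=True)
s=cam("scene");t=cam("top")
cs=[(112,80),(567,38),(692,418),(148,478)]
P=np.array([plane(s,u/4.8+235,v/4.8+190,.068) for u,v in cs]);print(P)
for i in range(4):
    e=P[(i+1)%4]-P[i];print(np.linalg.norm(e),np.degrees(np.arctan2(e[1],e[0])))
c=P.mean(0);print("centre",c)
# top view board bottom/top corners
ct=[(35,85),(405,35),(490,493),(93,555)]
Q=np.array([plane(t,u/3+245,v/3+215,.068) for u,v in ct]);print(Q, Q.mean(0))
for i in range(4):
    e=Q[(i+1)%4]-Q[i];print(np.linalg.norm(e),np.degrees(np.arctan2(e[1],e[0])))
print("knob",tri(ray(s,287.1,256.0),ray(t,361,236.7)))
# rod end
print("rodend",tri(ray(s,35/4.8+235,423/4.8+190),ray(t,482/3+245,60/3+215)))
E
```

```text
[[ 0.3018 -0.1851  0.068 ]
 [ 0.2698  0.0699  0.068 ]
 [ 0.5828  0.1096  0.068 ]
 [ 0.6153 -0.147   0.068 ]]
0.257032855297051 97.15955144724953
0.31553710167278215 7.224307923902705
0.25865582489844524 -82.80194272013959
0.3157132701671824 -173.0702554581621
centre [ 0.4424 -0.0381  0.068 ]
[[ 0.5828  0.12    0.068 ]
 [ 0.618  -0.1517  0.068 ]
 [ 0.2907 -0.1978  0.068 ]
 [ 0.2541  0.0775  0.068 ]] [ 0.4364 -0.038   0.068 ]
0.2739683534709702 -82.60669736922088
0.33048706864173855 -171.98477899060268
0.27771007041740675 97.57803529176026
0.3313630244406279 7.366836371467725
knob (array([ 0.5809, -0.0985,  0.1364]), [np.float64(0.0014859811519202504), np.float64(0.0014859811519202307)])
rodend (array([ 0.5947, -0.2016,  0.0858]), [np.float64(0.0022264097010931453), np.float64(0.002226409701093028)])
```

```bash
python3 -m creep '[[[-0.688,-0.64,0,0,0,0,1],[-0.688,-0.64,0,0,0,0,1],[-0.688,-0.64,0,0,0,0,1],[-0.688,-0.64,0,0,0,0,1],[-0.688,-0.64,0,0,0,0,1],[-0.688,-0.64,0,0,0,0,1],[-0.688,-0.64,0,0,0,0,1],[-0.688,-0.64,0,0,0,0,1]]]' 10
```

```text
clock: 1.05
position: [0.3741, 0.2674, 0.2148]
tcp_rot: [0.0, 0.152, 0.988, 0.0]
contact_force: [1.0, -0.0, 0.4]
grip_width: 0.997
```

```bash
python3 -m creep '[[[-0.688,-0.64,0,0,0,0,1],[-0.688,-0.64,0,0,0,0,1],[-0.688,-0.64,0,0,0,0,1],[-0.688,-0.64,0,0,0,0,1],[-0.688,-0.64,0,0,0,0,1],[-0.688,-0.64,0,0,0,0,1],[-0.688,-0.64,0,0,0,0,1],[-0.688,-0.64,0,0,0,0,1],[0,0,0,0,0,-1,1],[0,0,0,0,0,-1,1],[0,0,0,0,0,-1,1],[0,0,0,0,0,-1,1]]]'; python3 -m creep '[[[0,0,0,0,0,-0.12,1],[0,0,0,0,0,0,1],[0,0,0,0,0,0,1]]]';python3 - <<'E'
from h import *
import cv2
for n in("scene","top","wrist"):
    cv2.imwrite(f"pics/{n}1.png",cam(n)["pixels"][:,:,::-1])
E
```

```text
clock: 2.25
position: [0.5588, -0.0581, 0.2145]
tcp_rot: [-0.0, -0.059, 0.998, 0.0]
contact_force: [-0.0, 0.0, 0.4]
grip_width: 1.002
clock: 2.55
position: [0.5589, -0.0579, 0.2146]
tcp_rot: [0.0, -0.062, 0.998, 0.0]
contact_force: [-0.6, 0.0, 0.2]
grip_width: 1.001
```

View pics/wrist1.png

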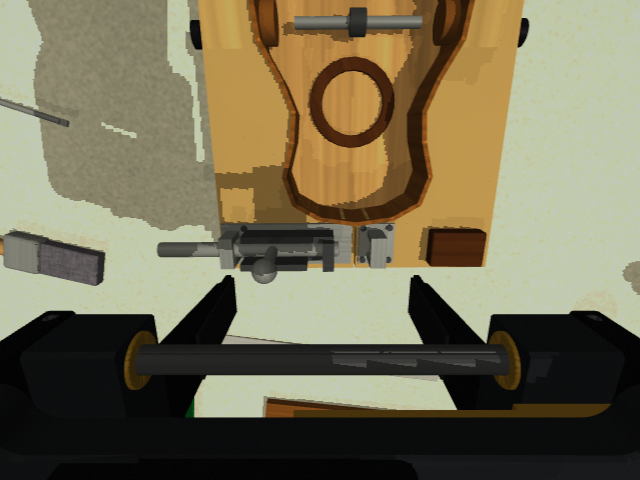

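View pics/scene1.png

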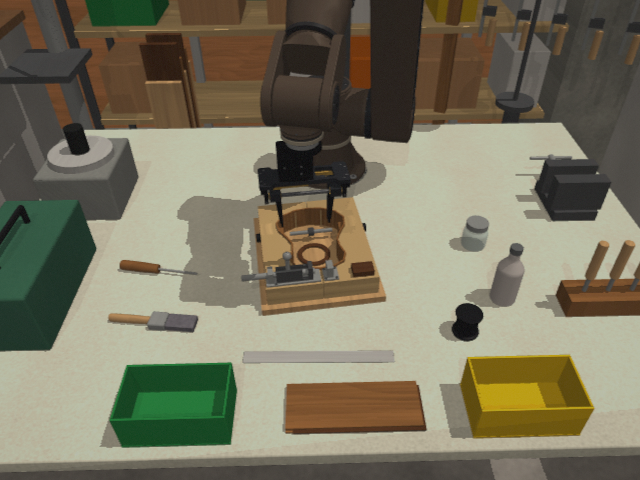

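```bash
python3 - <<'E'
from h import *
import cv2
np.set_printoptions(precision=4,suppress=True)
w=cam("wrist");s=cam("scene");t=cam("top")
K=(264,271)
print(tri(ray(w,*K),ray(s,287.1,256.0)),tri(ray(w,*K),ray(t,361,236.7)))
p=[plane(w,*K,.138),plane(s,287.1,256,.138),plane(t,361,236.7,.138)];print(p)
a,b=plane(w,220,268,.068),plane(w,485,266,.068);e=b-a;print(a,b,np.linalg.norm(e),np.degrees(np.arctan2(e[1],e[0])))
im=w["pixels"][210:300,150:410,::-1];cv2.imwrite("pics/wz.png",cv2.resize(im,None,fx=3,fy=3,interpolation=cv2.INTER_CUBIC))
E
```

```text
(array([ 0.5819, -0.0985,  0.1374]), [np.float64(0.0015957918645065987), np.float64(0.001595791864506632)]) (array([ 0.5794, -0.0993,  0.1433]), [np.float64(0.0001280412650151085), np.float64(0.00012804126501508216)])
[array([ 0.5817, -0.1001,  0.138 ]), array([ 0.5829, -0.0969,  0.138 ]), array([ 0.5805, -0.0998,  0.138 ])]
[ 0.6144 -0.1529  0.068 ] [0.5797 0.109  0.068 ] 0.2642369207380761 97.55603264688916
```

View pics/wz.png

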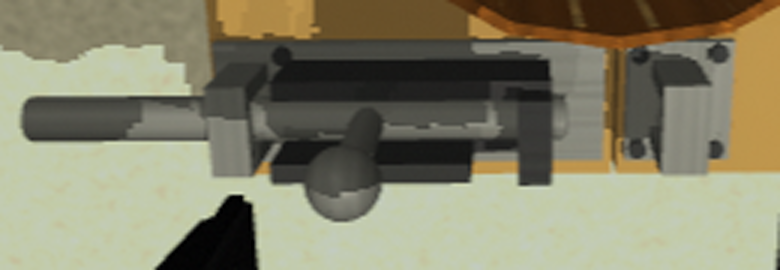

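```bash
python3 - <<'E'
from h import *
np.set_printoptions(precision=4,suppress=True)
w=cam("wrist")
th=np.radians(7.3);ey=np.array([-np.sin(th),np.cos(th),0]);ex=np.array([np.cos(th),np.sin(th),0])
k=np.array([.5817,-.0992,.138])
S=plane(w,150+518/3,210+170/3,.104);L=plane(w,150+472/3,210+170/3,.104)
print(S,L,(S-k)@ey,(L-k)@ey,(S-k)@ex)
p=bot.sense();from scipy.spatial.transform import Rotation as R
q=p["tcp_rot"];M=R.from_quat(np.r_[q[1:],q[0]]).as_matrix();print(M)
tgt=np.array([.5817,-.0992,.138-.012]);d=M.T@(tgt-p["position"]);print(d/.05, np.degrees(np.arctan2(M[1,1],M[0,1])))
E
```

```text
[ 0.586  -0.0533  0.104 ] [ 0.5877 -0.0668  0.104 ] 0.04496165163655794 0.031412259267720066 0.0100923610000324
[[-0.9922 -0.125   0.    ]
 [-0.125   0.9922  0.0001]
 [-0.      0.0001 -1.    ]]
[-0.3497 -0.8766  1.7723] 97.18113861552894
```

```bash
python3 -m creep '[[[-0.175,-0.439,0,0,0,0,0.6],[-0.175,-0.438,0,0,0,0,0.6],[0,0,0.5,0,0,0,0.6],[0,0,0.5,0,0,0,0.6],[0,0,0.5,0,0,0,0.6],[0,0,0.33,0,0,0,0.6],[0,0,0,0,0,0,0.6],[0,0,0,0,0,0,0.6]]]' 10
python3 - <<'E'
from h import *
import cv2
w=cam("wrist")["pixels"][:,:,::-1];cv2.imwrite("pics/w2.png",w)
s=cam("scene")["pixels"][150:310,220:400,::-1];cv2.imwrite("pics/s2.png",cv2.resize(s,None,fx=3.5,fy=3.5,interpolation=cv2.INTER_CUBIC))
E
```

```text
clock: 3.7
position: [0.5819, -0.0993, 0.1235]
tcp_rot: [0.0, -0.063, 0.998, 0.0]
contact_force: [-0.2, -0.2, 0.6]
grip_width: 0.598
```

View pics/w2.png

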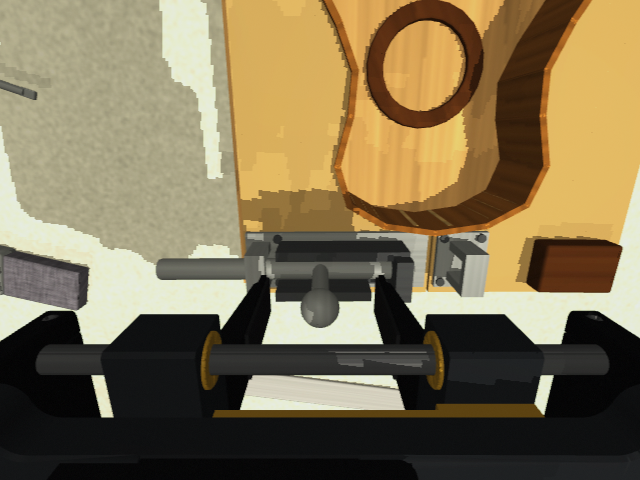

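View pics/s2.png

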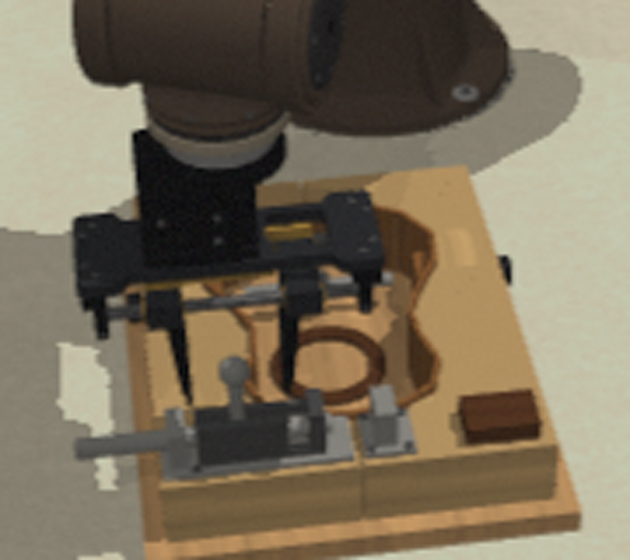

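```bash
python3 - <<'E'
from h import *
np.set_printoptions(precision=4,suppress=True)
w=cam("wrist");print(plane(w,320,308,.138), proj(w,[.5819,-.0993,.138]))
E
```

```text
[ 0.5826 -0.0999  0.138 ] (np.float64(321.23712135291214), np.float64(306.9630603253871))
```

Aligned within 1 mm. Close gently on the ball.

```bash
python3 -m creep '[[[0,0,0,0,0,0,0.3],[0,0,0,0,0,0,0.25],[0,0,0,0,0,0,0.2],[0,0,0,0,0,0,0.15],[0,0,0,0,0,0,0.15],[0,0,0,0,0,0,0.15],[0,0,0,0,0,0,0.15]]]' 10
```

```text
clock: 4.55
position: [0.5818, -0.0995, 0.1232]
tcp_rot: [0.0, -0.063, 0.998, -0.0]
contact_force: [0.2, -2.0, 0.6]
grip_width: 0.202
```

```bash
python3 -m creep '[[[0,0.05,0,0,0,0,0.15],[0,0.06,0,0,0,0,0.15],[0,0.06,0,0,0,0,0.15],[0,0.06,0,0,0,0,0.15],[0,0.06,0,0,0,0,0.15],[0,0.06,0,0,0,0,0.15],[0,0.06,0,0,0,0,0.15],[0,0.05,0,0,0,0,0.15],[0,0.04,0,0,0,0,0.15]]]'
```

```text
clock: 5.45
position: [0.5786, -0.0742, 0.1231]
tcp_rot: [0.0, -0.063, 0.998, 0.0]
contact_force: [-0.5, -4.1, 1.4]
grip_width: 0.202
```

```bash
python3 -m creep '[[[0,0.04,0,0,0,0,0.15],[0,0.04,0,0,0,0,0.15],[0,0.02,0,0,0,0,0.15]]]'; python3 - <<'E'
from h import *
import cv2
print(bot.sense()["contact_force"])
w=cam("wrist")["pixels"][:,:,::-1];cv2.imwrite("pics/w3.png",w)
E
```

```text
clock: 5.75
position: [0.5779, -0.0693, 0.1231]
tcp_rot: [0.0, -0.063, 0.998, 0.0]
contact_force: [-1.2, -4.2, 1.6]
grip_width: 0.201
[-1.23862676 -4.15970857  1.61219923]
```

View pics/w3.png

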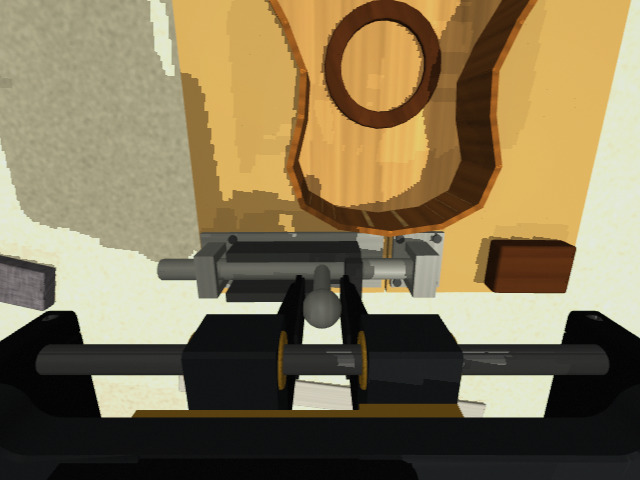

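```bash
python3 -m creep '[[[0,0.02,0,0,0,0,0.15],[0,0.02,0,0,0,0,0.15],[0,0.02,0,0,0,0,0.15],[0,0.02,0,0,0,0,0.15]]]'
```

```text
clock: 6.2
position: [0.5775, -0.0655, 0.1231]
tcp_rot: [0.0, -0.063, 0.998, 0.0]
contact_force: [-0.9, -4.7, 1.0]
grip_width: 0.201
```

```bash
python3 -m creep '[[[0,0.02,0,0,0,0,0.15],[0,0.02,0,0,0,0,0.15]]]'
```

```text
clock: 6.4
position: [0.5772, -0.0634, 0.1231]
tcp_rot: [0.0, -0.063, 0.998, 0.0]
contact_force: [-0.2, -3.7, 1.2]
grip_width: 0.203
```

```bash
python3 -m creep '[[[0,0.02,0,0,0,0,0.15]]]'
```

```text
clock: 6.5
position: [0.5771, -0.0624, 0.1231]
tcp_rot: [0.0, -0.063, 0.998, 0.0]
contact_force: [-0.2, -4.6, 2.5]
grip_width: 0.201
```

```bash
python3 -m creep '[[[0,0.02,0,0,0,0,0.15]]]'
```

```text
clock: 6.6
position: [0.5769, -0.0614, 0.1231]
tcp_rot: [0.0, -0.063, 0.998, 0.0]
contact_force: [-0.5, -3.5, 1.5]
grip_width: 0.198
```

```bash
python3 -m creep '[[[0,0.01,0,0,0,0,0.15]]]'
```

```text
clock: 6.7
position: [0.5769, -0.0609, 0.1231]
tcp_rot: [-0.0, -0.063, 0.998, 0.0]
contact_force: [-2.0, -4.5, 1.3]
grip_width: 0.201
```

```bash
python3 -m creep '[[[0,0.01,0,0,0,0,0.15]]]'
```

```text
clock: 6.8
position: [0.5769, -0.0605, 0.1232]
tcp_rot: [0.0, -0.063, 0.998, 0.0]
contact_force: [-0.2, -3.7, 1.4]
grip_width: 0.199
```

```bash
python3 -m creep '[[[0,0.01,0,0,0,0,0.15]]]'
```

```text
clock: 6.9
position: [0.5769, -0.0602, 0.1231]
tcp_rot: [0.0, -0.063, 0.998, -0.0]
contact_force: [-0.2, -7.1, 1.5]
grip_width: 0.198
```

```bash
python3 -m creep '[[[0,0.006,0,0,0,0,0.15]]]'; python3 - <<'E'
from h import *
import cv2
w=cam("wrist")["pixels"][220:340,190:450,::-1];cv2.imwrite("pics/w4.png",cv2.resize(w,None,fx=3,fy=3,interpolation=cv2.INTER_CUBIC))
print(bot.sense()["contact_force"],bot.sense()["position"])
E
```

```text
clock: 7.0
position: [0.5769, -0.0601, 0.1231]
tcp_rot: [0.0, -0.063, 0.998, -0.0]
contact_force: [-0.2, -8.2, 0.6]
grip_width: 0.2
[-0.8448621  -8.45567794  0.64325622] [ 0.57686393 -0.06012733  0.12311961]
```

View pics/w4.png

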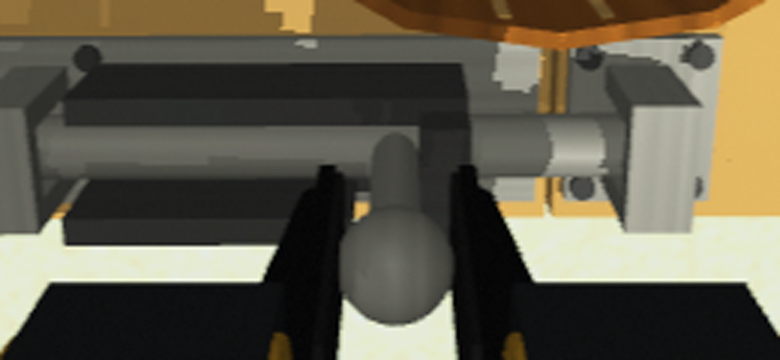

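```bash
python3 -m creep '[[[0,-0.016,0,0,0,0,0.15],[0,0,0,0,0,0,0.15]]]'; python3 -m creep '[[[-0.04,0,0.001,0,0,0,0.15],[-0.04,0,0.003,0,0,0,0.15],[-0.04,0,0.004,0,0,0,0.15],[-0.04,0,0.005,0,0,0,0.15]]]'
```

```text
clock: 7.25
position: [0.5769, -0.0604, 0.1231]
tcp_rot: [0.0, -0.063, 0.998, 0.0]
contact_force: [-0.0, -2.6, 2.2]
grip_width: 0.2
clock: 7.65
position: [0.5849, -0.0594, 0.1223]
tcp_rot: [-0.0, -0.063, 0.998, 0.0]
contact_force: [-1.1, -2.3, 1.6]
grip_width: 0.199
```

```bash
python3 -m creep '[[[-0.04,0,0.007,0,0,0,0.15],[-0.04,0,0.009,0,0,0,0.15],[-0.04,0,0.01,0,0,0,0.15],[-0.038,0,0.011,0,0,0,0.15]]]'
```

```text
clock: 8.05
position: [0.5928, -0.0584, 0.1205]
tcp_rot: [-0.0, -0.063, 0.998, 0.0]
contact_force: [-2.0, -0.1, 1.3]
grip_width: 0.198
```

```bash
python3 -m creep '[[[-0.05,0,0.018,0,0,0,0.15],[-0.05,0,0.02,0,0,0,0.15],[-0.048,0,0.022,0,0,0,0.15],[-0.046,0,0.026,0,0,0,0.15],[-0.046,0,0.028,0,0,0,0.15],[-0.046,0,0.03,0,0,0,0.15]]]'
```

```text
clock: 8.65
position: [0.6072, -0.0566, 0.1134]
tcp_rot: [0.0, -0.063, 0.998, 0.0]
contact_force: [0.2, 0.5, 3.3]
grip_width: 0.199
```

```bash
python3 -m creep '[[[-0.063,0,0.049,0,0,0,0.15],[-0.06,0,0.054,0,0,0,0.15],[-0.055,0,0.059,0,0,0,0.15],[-0.051,0,0.062,0,0,0,0.15]]]';python3 - <<'E'
from h import *
import cv2
w=cam("wrist")["pixels"][200:380,170:450,::-1];cv2.imwrite("pics/w5.png",cv2.resize(w,None,fx=2.8,fy=2.8,interpolation=cv2.INTER_CUBIC))
s=cam("scene")["pixels"][150:310,220:400,::-1];cv2.imwrite("pics/s5.png",cv2.resize(s,None,fx=3.5,fy=3.5,interpolation=cv2.INTER_CUBIC))
E
```

```text
clock: 9.05
position: [0.6186, -0.0552, 0.102]
tcp_rot: [0.0, -0.063, 0.998, 0.0]
contact_force: [1.8, 2.0, 4.0]
grip_width: 0.199
```

View pics/w5.png

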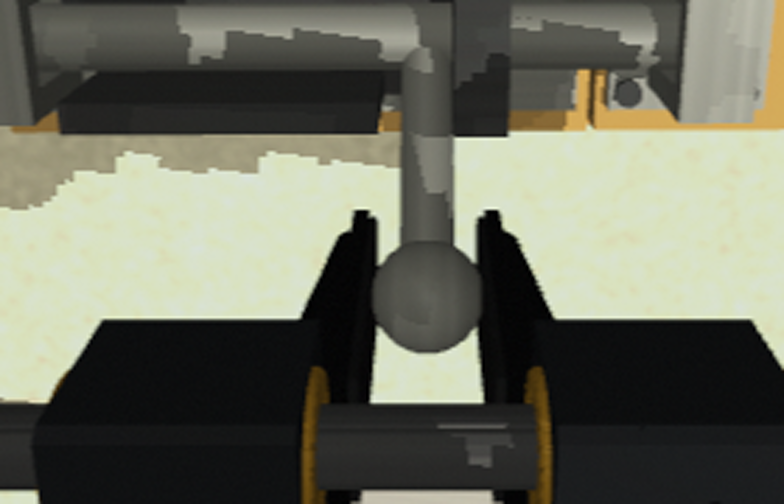

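View pics/s5.png

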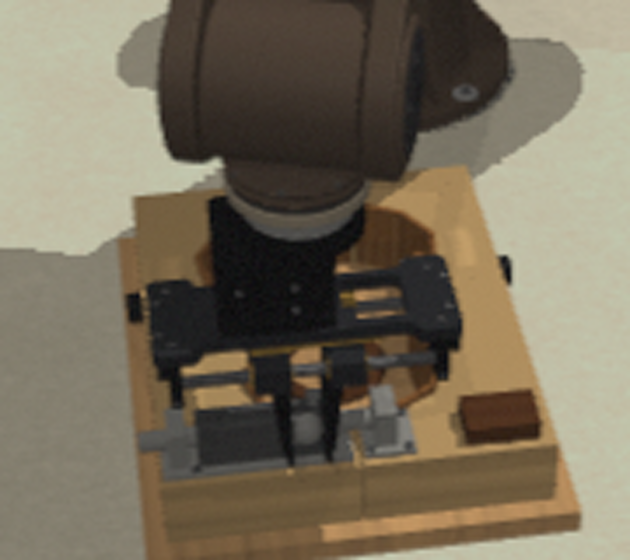

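```bash
python3 -m creep '[[[-0.046,0,0.066,0,0,0,0.15],[-0.041,0,0.07,0,0,0,0.15],[-0.035,0,0.073,0,0,0,0.15],[-0.029,0,0.075,0,0,0,0.15]]]'
```

```text
clock: 9.55
position: [0.6258, -0.0543, 0.0876]
tcp_rot: [0.0, -0.063, 0.998, 0.0]
contact_force: [2.3, 3.1, 2.3]
grip_width: 0.2
```

```bash
python3 -m creep '[[[-0.023,0,0.077,0,0,0,0.15],[-0.017,0,0.078,0,0,0,0.15],[-0.01,0,0.08,0,0,0,0.15]]]'
```

```text
clock: 9.85
position: [0.6282, -0.054, 0.0759]
tcp_rot: [-0.0, -0.063, 0.998, 0.0]
contact_force: [1.6, 4.1, 1.9]
grip_width: 0.2
```

```bash
python3 -m creep '[[[-0.004,0.004,0.04,0,0,0,0.15],[-0.001,0,0.04,0,0,0,0.15]]]'
```

```text
clock: 10.05
position: [0.6283, -0.0539, 0.072]
tcp_rot: [-0.0, -0.063, 0.998, -0.0]
contact_force: [2.9, 2.3, 1.4]
grip_width: 0.201
```

```bash
python3 -m creep '[[[0,0,0.02,0,0,0,0.15]]]'
```

```text
clock: 10.15
position: [0.6283, -0.0539, 0.0711]
tcp_rot: [-0.0, -0.063, 0.998, 0.0]
contact_force: [2.7, 3.1, 1.5]
grip_width: 0.201
```

```bash
python3 -m creep '[[[0,0,0.015,0,0,0,0.15]]]'
```

```text
clock: 10.25
position: [0.6284, -0.0539, 0.0705]
tcp_rot: [0.0, -0.063, 0.998, -0.0]
contact_force: [2.6, 2.1, 1.3]
grip_width: 0.198
```

```bash
python3 -m creep '[[[0,0,0.015,0,0,0,0.15]]]'
```

```text
clock: 10.35
position: [0.6283, -0.0539, 0.0698]
tcp_rot: [0.0, -0.063, 0.998, 0.0]
contact_force: [2.1, 1.8, 0.9]
grip_width: 0.198
```

```bash
python3 - <<'E'
from h import *
import cv2
w=cam("wrist")
np.set_printoptions(precision=4,suppress=True)
cv2.imwrite("pics/w6.png",cv2.resize(w["pixels"][200:380,170:450,::-1],None,fx=2.8,fy=2.8,interpolation=cv2.INTER_CUBIC))
print(bot.sense()["position"])
s=cam("scene")["pixels"][220:310,260:360,::-1];cv2.imwrite("pics/s6.png",cv2.resize(s,None,fx=6,fy=6,interpolation=cv2.INTER_CUBIC))
E
```

```text
[ 0.6284 -0.0539  0.0697]
```

View pics/w6.png

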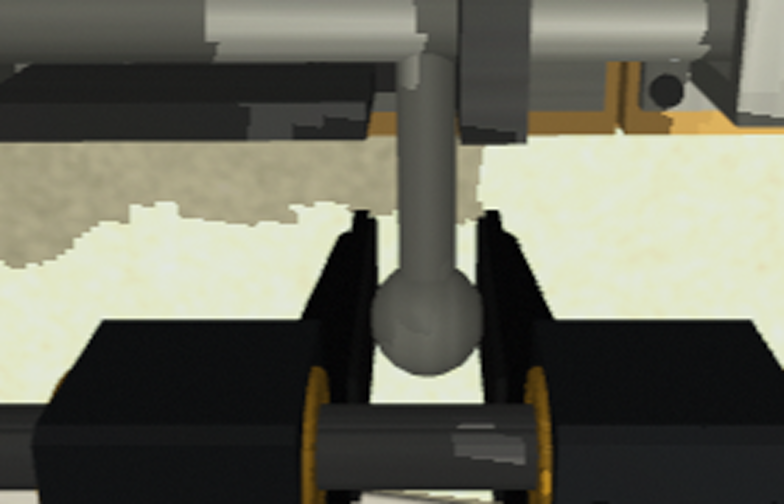

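View pics/s6.png

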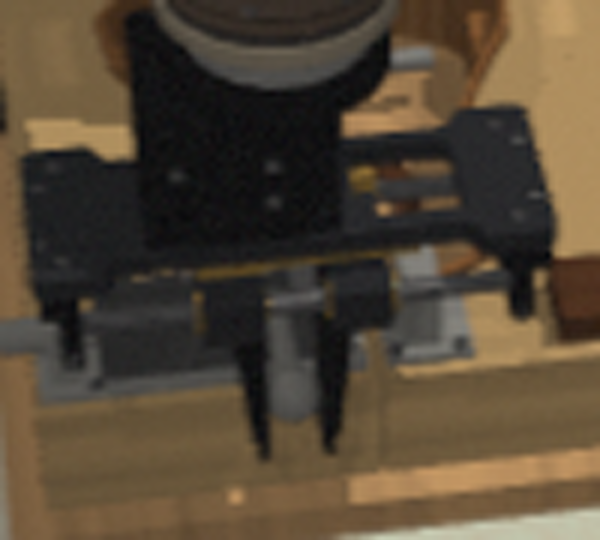

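```bash
python3 - <<'E'
from h import *
np.set_printoptions(precision=4,suppress=True)
w=cam("wrist");th=np.radians(7.3);ex=np.array([np.cos(th),np.sin(th),0]);ey=np.array([-np.sin(th),np.cos(th),0])
a0=np.array([.5773,-.0604,.086])
for a in(1.3,1.4,1.45,1.5,1.55):
    print(a,proj(w,a0+.052*(np.sin(a)*ex+np.cos(a)*np.array([0,0,1]))))
print(proj(w,bot.sense()["position"]+[0,0,.015]))
s=cam("scene")
for a in(1.3,1.4,1.5,1.55): print(proj(s,a0+.052*(np.sin(a)*ex+np.cos(a)*np.array([0,0,1]))))
E
```

```text
1.3 (np.float64(321.06158040242013), np.float64(322.11710288068707))
1.4 (np.float64(321.0872722217817), np.float64(318.62777092367367))
1.45 (np.float64(321.09846677998326), np.float64(316.578036796742))
1.5 (np.float64(321.10859507735137), np.float64(314.3428695401492))
1.55 (np.float64(321.1176843763684), np.float64(311.9349185155532))
(np.float64(321.0789504581343), np.float64(308.70357754629117))
(np.float64(307.12585894807523), np.float64(282.0782098396336))
(np.float64(307.25641418123934), np.float64(284.105951686701))
(np.float64(307.357831221506), np.float64(285.99148464323554))
(np.float64(307.39731603260486), np.float64(286.87466950034246))
```

```bash
python3 -m creep '[[[0,0,0,0,0,0,0.25],[0,0,0,0,0,0,0.35],[0,0,0,0,0,0,0.45],[0,0,0,0,0,0,0.45],[0,0,-0.3,0,0,0,0.45],[0,0,-0.5,0,0,0,0.45],[0,0,-0.4,0,0,0,0.45],[0,0,0,0,0,0,0.2],[0,0,0,0,0,0,0],[0,0,0,0,0,0,0],[0,0,0,0,0,0,0]]]';python3 - <<'E'
from h import *
import cv2
w=cam("wrist")
cv2.imwrite("pics/w7.png",w["pixels"][:,:,::-1])
s=cam("scene")["pixels"][220:310,260:360,::-1];cv2.imwrite("pics/s7.png",cv2.resize(s,None,fx=6,fy=6,interpolation=cv2.INTER_CUBIC))
E
```

```text
clock: 11.65
position: [0.628, -0.0538, 0.1289]
tcp_rot: [-0.001, -0.063, 0.998, 0.0]
contact_force: [-0.3, -0.0, 0.2]
grip_width: 0.172
```

View pics/w7.png

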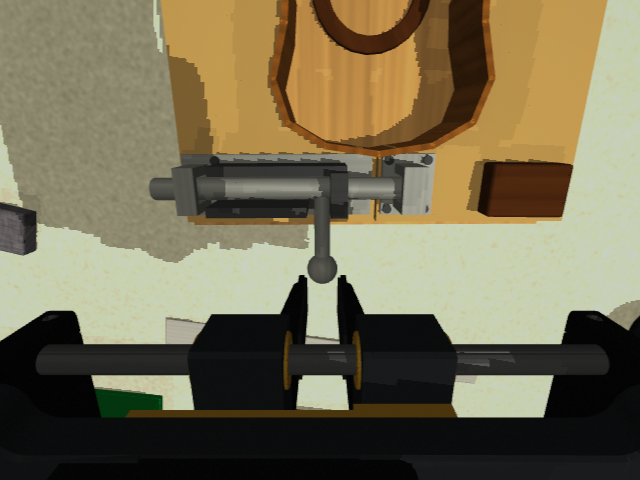

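View pics/s7.png

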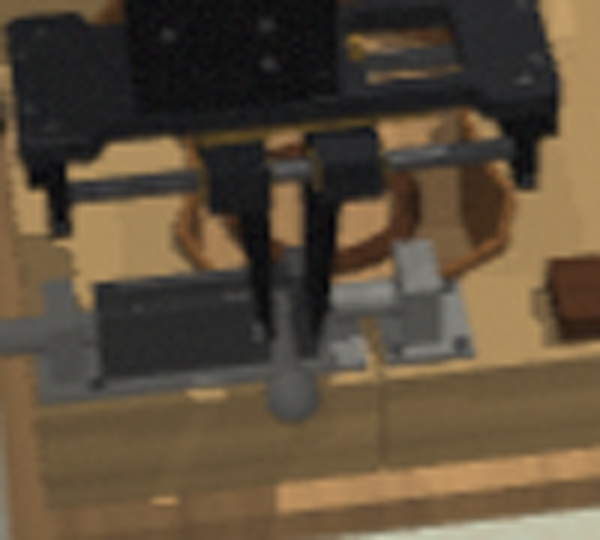

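```bash
python3 -m creep '[[[0,0,0,0,0,0,0],[0,0,0,0,0,0,0],[0,0,0.2,0,0,0,0],[0,0,0.2,0,0,0,0],[0,0,0.06,0,0,0,0],[0,0,0,0,0,0,0]]]' 20
```

```text
clock: 12.35
position: [0.628, -0.0538, 0.1057]
tcp_rot: [-0.001, -0.063, 0.998, 0.0]
contact_force: [-0.1, 0.3, 1.3]
grip_width: 0.006
```

```bash
python3 -m creep '[[[0,0,0.04,0,0,0,0],[0,0,0.04,0,0,0,0]]]'
```

```text
clock: 12.55
position: [0.6285, -0.0538, 0.1029]
tcp_rot: [0.0, -0.063, 0.998, -0.0]
contact_force: [-0.3, 0.1, 0.2]
grip_width: 0.005
```

```bash
python3 -m creep '[[[0,0,0.03,0,0,0,0]]]'
```

```text
clock: 12.65
position: [0.6284, -0.0538, 0.1013]
tcp_rot: [0.0, -0.063, 0.998, -0.0]
contact_force: [-0.2, 0.5, 0.9]
grip_width: 0.003
```

```bash
python3 -m creep '[[[0,0,0.03,0,0,0,0]]]'
```

```text
clock: 12.75
position: [0.6285, -0.0538, 0.0999]
tcp_rot: [0.0, -0.063, 0.998, -0.0]
contact_force: [0.3, 0.7, 1.2]
grip_width: 0.003
```

```bash
python3 -m creep '[[[0,0,0.02,0,0,0,0]]]'
```

```text
clock: 12.85
position: [0.6286, -0.0538, 0.0989]
tcp_rot: [0.0, -0.063, 0.998, -0.0]
contact_force: [0.7, 0.0, 0.8]
grip_width: 0.008
```

```bash
python3 -m creep '[[[0,0,0.02,0,0,0,0]]]'
```

```text
clock: 12.95
position: [0.6285, -0.0538, 0.0979]
tcp_rot: [0.0, -0.063, 0.998, -0.0]
contact_force: [0.8, -1.0, 1.2]
grip_width: 0.007
```

```bash
python3 -m creep '[[[0,0,0.015,0,0,0,0]]]'
```

```text
clock: 13.05
position: [0.6285, -0.0538, 0.0971]
tcp_rot: [0.0, -0.063, 0.998, 0.0]
contact_force: [-0.2, 0.2, 2.4]
grip_width: 0.002
```

```bash
python3 -m creep '[[[0,0,0.01,0,0,0,0]]]'
```

```text
clock: 13.15
position: [0.6286, -0.0539, 0.0968]
tcp_rot: [0.0, -0.063, 0.998, -0.0]
contact_force: [0.1, 0.3, 6.2]
grip_width: 0.006
```

```bash
python3 -m creep '[[[0,0,0.01,0,0,0,0]]]'
```

```text
clock: 13.25
position: [0.6286, -0.0539, 0.0966]
tcp_rot: [0.0, -0.063, 0.998, -0.0]
contact_force: [-1.4, 0.5, 9.0]
grip_width: 0.002
```

```bash
python3 -m creep '[[[0,0,0.01,0,0,0,0]]]'
```

```text
clock: 13.35
position: [0.6287, -0.0539, 0.0964]
tcp_rot: [0.001, -0.063, 0.998, -0.0]
contact_force: [-2.0, 0.7, 12.2]
grip_width: 0.006
```

Firm rest felt with the ball level with the axis. I'll back off and check.

```bash
python3 -m creep '[[[0,0,-0.3,0,0,0,0],[0,0,-0.8,0,0,0,0],[0.3,0,-0.8,0,0,0,0],[0.8,0,-0.5,0,0,0,0],[0.9,0,0,0,0,0,0],[0,0,0,0,0,0,0],[0,0,0,0,0,0,0]]]';python3 - <<'E'
from h import *
import cv2
for n in("top","wrist","scene"):
    cv2.imwrite(f"pics/{n}8.png",cam(n)["pixels"][:,:,::-1])
s=cv2.imread("pics/scene8.png")[190:315,235:395];cv2.imwrite("pics/s8.png",cv2.resize(s,None,fx=4.8,fy=4.8,interpolation=cv2.INTER_CUBIC))
print(bot.sense()["contact_force"])
E
```

```text
clock: 14.05
position: [0.5287, -0.0665, 0.2161]
tcp_rot: [0.0, -0.062, 0.998, -0.0]
contact_force: [0.3, 0.7, -0.6]
grip_width: 0.003
[0.50002854 0.32595641 0.64768509]
```

View pics/s8.png

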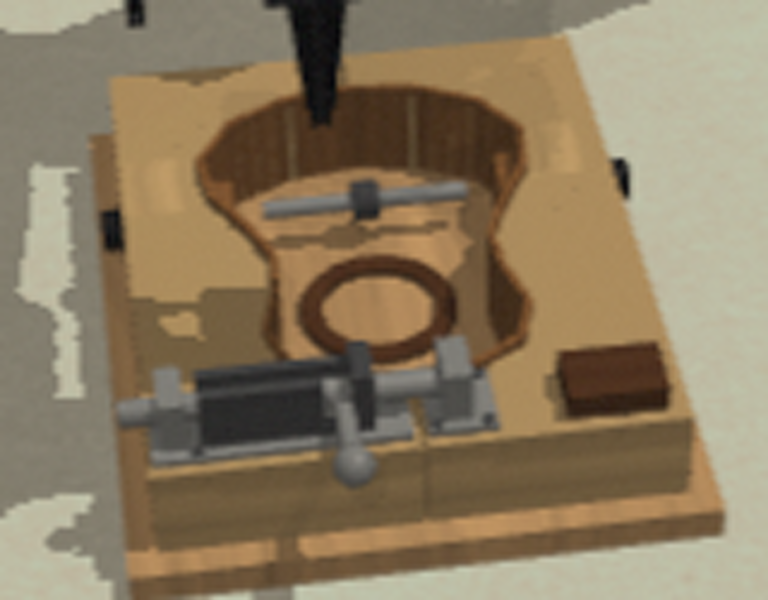

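View pics/wrist8.png

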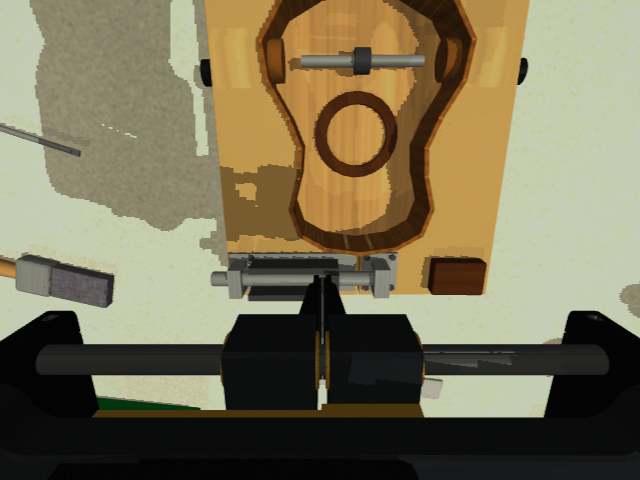

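View pics/top8.png

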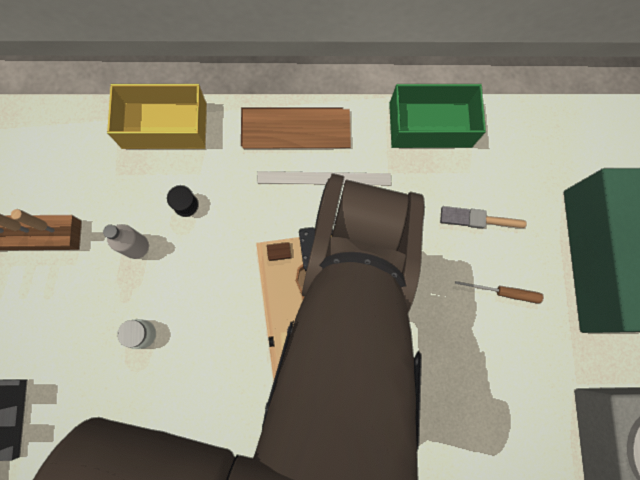

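```bash
python3 -c "
from cell import bot
print(bot.finish_job())"
```

```text
the job is handed in; nothing more can be done
None
```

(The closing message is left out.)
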